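# Third hand at the tray jig in the cupping room

### The arm

A 6-joint arm with a two-finger parallel gripper is mounted at the origin on the work surface. World frame = base frame: x ahead of the robot, y to its left, z up, the work surface at z = 0. Lengths are in m, angles in rad, forces in N, time in s.
With the tool pointing down it reaches from about 0.15 to 0.775 m from the base axis. Payload 6.1 kg.
Tool frame: the origin (TCP) lies at the very end of the fingers, on their centre line; the grasp point (between the pads) lies 19 mm behind it; z points along the fingers, y is the line along which they close (so a half turn about z gives the same grasp; the last joint's range is limited). The gripper opens to 85 mm and grips with 20 to 120 N. Pads are 22 mm wide; open, the fingers measure 114 mm over their backs; the gripper's body (76 mm by 85 mm) begins 54 mm behind the grasp point. The pads swing forward as they close: fully open they stand 13 mm farther back than shut.
Start: joints at [-1.216, 0.126, -0.04, 1.405, 0, 1.571], TCP at [0.182, -0.492, 0.207] pointing down, gripper open.
Joint ranges: [-2.72, 2.72], [-0.95, 1.95], [-1.27, 1.35], [-1.78, 2.02], [-1.46, 1.47], [-3.14, 3.14]. Speed limits (rad/s): [2.39, 2.39, 3.01, 3.14, 3.14, 3.14].

### API

Orientations are given as [roll, pitch, yaw] about the fixed x, y, z axes, in that order (R = Rz(yaw) Ry(pitch) Rx(roll)).
In Python, from cell import get_state, capture, calibration, job gives the robot as it stands. The module is installed in compiled form; this text tells all that it offers.
- The arm moves only by the tool jog_arm, never from a script. Its argument "targets" is a list that holds one entry, the list of rows, each a list of 7 numbers: the shift along the tool's x, y, z in cm, then the turn, a rotation vector about the tool's x, y, z in rad, then the finger opening in cm, from 0 to 8.54. A call has 1 to 10 rows; each row shifts and turns the commanded pose from where the row before left it, along the tool's axes as they then stand; what a row does not reach is not made up. A row lasts 1/8 s, in which the tool goes at most 62.5 mm and 10.7 degrees, less where a joint would pass 70% of its speed; a pose out of reach is approached as far as the arm can. A call with a gripper value outside its range is refused whole. The fingers move at their own pace and stop on an object; "newtons" is the grip in N (left out, the last holds). Time passes only in rows, so rows that do not move let the fingers close. It gives the time, the measured TCP pose, the force, the opening and the grip force at its end, in the units of the state.
- get_state(): the state, without advancing time (a new reading comes with each control period).
- capture(name): name is "scene" or "top" or "wrist"; returns the picture (384x512x3 uint8, red, green, blue); there is no depth.
- calibration(name): a dict with "intrinsics" (3x3 intrinsics, pixels), "rvec" (rotation vector, rad) and "tvec" (3), from world to camera coordinates, as OpenCV has them; the wrist camera has in their place "hand_eye" (4x4, takes a point from camera to tool coordinates, whose origin is the TCP and whose axes are the flange's). Camera axes: x right, y down, z forward; pixel columns grow to the right and rows downward; lengths in m; the calibration is good to about 2 mm. A picture is of the moment at which its call begins: read the wrist's pose just before it. calibration takes no time and is no camera call.
- job.finish_job(): hands the job in; it is judged then, once.
The state is a dict: "t": time; "qpos": joint angles; "joint_velocities": joint speeds; "joint_torque": joint torques, N m; "position": TCP position; "eef_rot": TCP orientation; "ft_force": force on the tool from outside, world axes, zero at the start; "wrist_torque": the same for the moment, N m; "grip_width": finger opening in m; "finger_force": force on a finger pad.
Only numpy, scipy, OpenCV 4.12 (cv2) and the standard library are available. Lean on these libraries where they do the work, as an engineer would, in place of code of your own. Each camera call takes 0.05 s, during which the arm holds its last target. There are 200 camera calls.

### The job

Turn the black knob on the jig clockwise to its stop so that its steel finger swings out of the way and frees the wooden tray end piece, then slide the end piece along the board, upright, up to the sprung metal plate of the fence, square to it and centred on it (ends level with the plate's ends). Press it on with a steady push of about 12 N, the plate then standing about 12 mm in, and finish while still holding it like that, so that a colleague can drive the screws: do not let go at the end. Leave all the other things on the table and board where they are.

Things in the scene. Friction and masses are not known exactly. Their poses are not given: they have to be found in the camera images.
- jig: Grey laminate board fixed on the table, 340 x 270 x 18 mm (x, y, z). Origin: centre of its underside; board top 18 mm above. Its x axis runs from the parked end piece to the fence, roughly away from the robot. The fixed wooden fence on its +x end: front at x = 135 mm, 150 mm wide, two uprights (34 to 75 mm from the middle, top 58 mm above the board) on a sill 16 mm high.
- plate: U-shaped aluminium plate on springs before the fence, 12 x 120 mm: two arms (34 to 60 mm from the middle, up to 56 mm above the board), gap between for fingers above a bar 16 mm high. Origin: middle of the face turned to the end piece, at board top level; at rest at board x = 100 mm, y = 0. Slides only along board +x, 20 mm to a rigid stop; spring 1 N per mm, no preload (12 N: 12 mm).
- clamp (a joint): Angle of the knob with its steel finger, rad. 0: finger along the board's +y, across the end piece's path. Grows as the knob turns clockwise seen from above, to a stop at 1.6, finger along the board's +x, clear of the path (free from 1.2). Friction of 0.05 N m keeps it where it is left. Finger: 14 mm wide, reaches 80 mm from the axis, 5 to 19 mm above the board.
- knob_grip (a point): Point on the knob's vertical axis at the height to grip (board x = 0, y = -105 mm, 81 mm above the board top). The grip is a black upright bar 14 mm thick, 46 mm long, from 64 to 96 mm above the board, in line with the finger and turning with it: at joint value 0 its length lies along the board's y. The point's y axis runs along the bar.
- endpiece: Loose end piece of a pale wooden tray standing on the board, 0.12 to 0.26 kg. Body 24 (x) x 120 (y) x 60 mm (z); its middle, 50 mm long, is raised to 75 mm above the underside, to grip from above across the 24 mm. Origin: centre of the underside. Parked at first before the finger, +x face roughly to the plate. If pressed down it drags on the board (some N): the plate's travel tells the true push.
- screwcup: White ceramic cup on the board's left part, 42 mm wide, 45 mm high. Origin: underside centre. Not to be disturbed.
- tin: Flat steel tin on the board's near right corner, 42 mm wide, 26 mm high. Origin: underside centre. Not to be disturbed.
- driver: Screwdriver, 180 mm, lying on the table right of the board. Not to be disturbed.
- bowl_a: White bowl, 110 mm wide, 62 mm high, on the table to the left. Not to be disturbed.
- bowl_b: White bowl like the other, on the table to the left. Not to be disturbed.
- glass_a: Glass tumbler, 76 mm wide, 85 mm high, on the table to the right. Not to be disturbed.
- glass_b: Glass tumbler like the other, on the table to the right. Not to be disturbed.
Things that resemble listed ones, but are neither listed nor needed, are in the scene too. Of the things shaped like the endpiece, the wooden one is meant.

How it is judged:
On the way, in this order (a step that is already met when the one before it is completed fails the run):
1. the knob is turned so that its finger is clear of the end piece's path (value of joint clamp above 1.2 rad), for 0.2 s.
2. the end piece is pressed squarely and centred on the sprung plate with 8 to 16 N (contact force between endpiece and plate between 8 and 16 N and y of endpiece in the frame of jig between -0.01 and 0.01 m and z of endpiece in the frame of jig between 0.014 and 0.022 m and angle between the x axis of endpiece and the x axis of jig, either way round below 0.05 rad and angle between endpiece's own z axis and vertical below 0.06 rad and contact force between any of the fingers, the arm and endpiece above 3 N and value of joint clamp above 1.2 rad), for 0.5 s.
At the end, for the whole second after the job is handed in: The robot is still holding the end piece still against the sprung plate with 8 to 16 N, standing on the board (within 4 mm, tilted under 0.06 rad), square to the fence within 0.05 rad and centred within 10 mm; the knob stands beyond 1.2 rad (all of step 2 and linear speed of endpiece below 0.01 m/s); the arm keeps its last pose, push and grip.
It fails at once if one of the other things on the board or table is moved by more than 25 mm (distance of any of screwcup, tin, driver, bowl_a, bowl_b, glass_a, glass_b from where it was at the start of the episode above 0.025 m).
It also fails if it takes over 58 s, if anything falls off the work surface, if the arm or the gripper's body presses on something with over 40 N, if the wrist force passes 120 N, or if a joint passes its speed limit or range.

## Working session

There is one attempt and no reset: what is moved stays moved. The work goes in short steps, Python scripts to look and compute and a tool call to move; the robot and the scene stay as the last step left them, time stands still between calls to the robot, and variables do not carry over. Pictures are saved under pics/ and viewed, at most 10 in all, crops included, and the job is handed in when it is done.

Besides the shell and the picture viewer there is one more tool, called after "Request:" by a JSON object that holds its "fn" and its "kwargs", one argument or row to a line. jog_arm: Moves the arm, as the interface text tells. Its arguments: {"type":"object","properties":{"targets":{"type":"array","items":{"type":"array","items":{"type":"array","items":{"type":"number"}}}},"newtons":{"type":"number"}},"required":["targets"]}

```bash
mkdir -p pics
cat > h.py <<'E'
import numpy as np, cv2
from cell import get_state, capture, calibration, job
from scipy.spatial.transform import Rotation as R
def cam(n,st=None):
    c=calibration(n);K=np.array(c["intrinsics"],float)
    if "rvec" in c:
        Rm=cv2.Rodrigues(np.array(c["rvec"],float))[0];t=np.array(c["tvec"],float).ravel()
        return K,Rm.T,-Rm.T@t
    st=st or get_state();H=np.array(c["hand_eye"]);T=np.eye(4)
    T[:3,:3]=R.from_euler('xyz',st["eef_rot"]).as_matrix();T[:3,3]=st["position"];M=T@H
    return K,M[:3,:3],M[:3,3]
def ray(C,uv,z):
    K,Rm,o=C;d=Rm@np.linalg.solve(K,[uv[0],uv[1],1.]);return o+d*(z-o[2])/d[2]
def proj(C,p):
    K,Rm,o=C;q=K@(Rm.T@(np.array(p)-o));return q[:2]/q[2]
def save(n,im,s=1): cv2.imwrite(n,cv2.resize(im[:,:,::-1],None,fx=s,fy=s,interpolation=cv2.INTER_CUBIC))
E
python3 - <<'E'
from h import *
print(get_state())
for n in("top","scene"):
    im=capture(n);np.save(n,im);save(f"pics/{n}0.png",im,1.5); C=cam(n);print(n,C[2],C[1][:,2])
E
```

```text
{'t': 0.0, 'qpos': array([-1.21603091e+00,  1.26419605e-01, -4.06122248e-02,  1.40539908e+00,
        2.69747287e-05,  1.57081795e+00]), 'joint_velocities': array([-3.16616933e-04, -1.08053934e-03, -3.76635872e-05,  1.92060123e-04,
        1.83160658e-03,  1.63594662e-03]), 'joint_torque': array([ 5.50821078e-04, -4.35914433e+01,  3.52924204e+01,  1.72592833e-02,
       -7.57547991e-05, -2.31966830e-06]), 'position': array([ 0.1822225 , -0.49188562,  0.2059058 ]), 'eef_rot': array([-3.13995807e+00, -2.69393545e-05,  3.54743758e-01]), 'ft_force': array([ 0.10988732, -0.4691473 ,  0.33128676]), 'wrist_torque': array([ 0.03240066,  0.01269214, -0.01036227]), 'finger_force': 0.0, 'grip_width': 0.08540788382198247}
top [ 0.3903483  -0.01710054  1.39984405] [ 0.07407778 -0.01587896 -0.99712604]
scene [ 1.00898851 -0.69997792  1.10036554] [-0.40247982  0.51566029 -0.75637587]
```

View pics/top0.png

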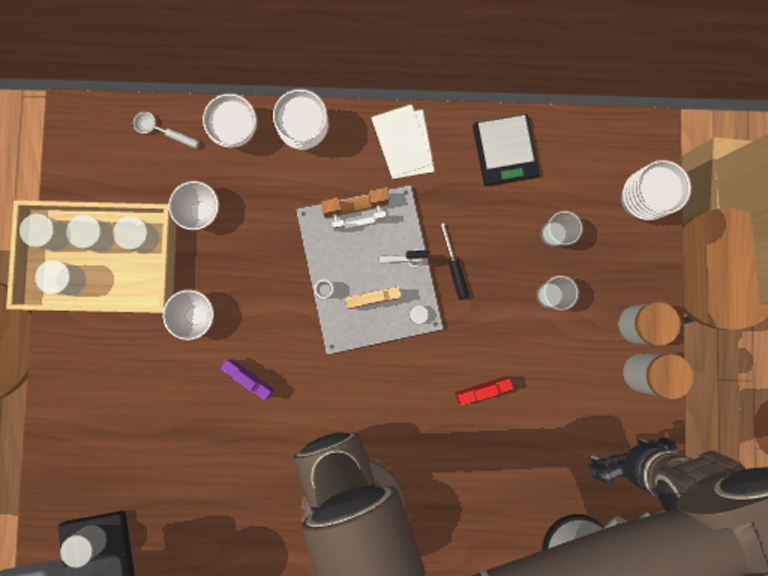

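View pics/scene0.png

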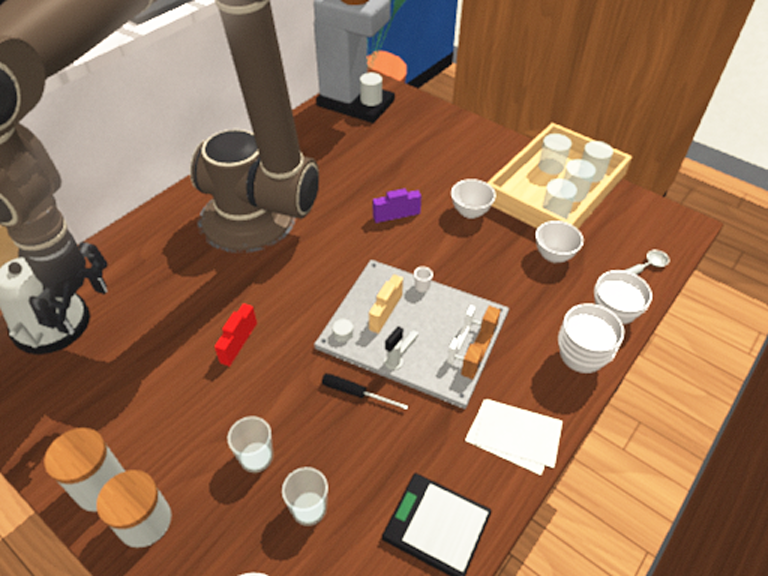

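Top view (1.5x): the pale wooden end piece is at (373,297). Look-alikes are purple at (246,379) and red at (485,391), so I choose the wooden one on the board. The black knob bar is at (417,254) with its finger to the left, the cup is at (324,289), the tin at (420,315), and the plate and fence at (358,210).

Run:
```python
from h import *
im=np.load("top.npy");C=cam("top")
hsv=cv2.cvtColor(im,cv2.COLOR_RGB2HSV)
roi=np.zeros(im.shape[:2],np.uint8);roi[115:242,190:302]=1
g=((hsv[...,1]<40)&(hsv[...,2]>60)).astype(np.uint8)*roi
cs=max(cv2.findContours(cv2.morphologyEx(g,cv2.MORPH_OPEN,np.ones((3,3))),0,2)[0],key=cv2.contourArea)
pts=np.array([ray(C,p[0],.018)[:2] for p in cv2.convexHull(cs)],np.float32)
r=cv2.minAreaRect(pts);print("board",r,cv2.boxPoints(r).round(4).tolist())
w=((hsv[...,0]>12)&(hsv[...,0]<28)&(hsv[...,1]>60)&(hsv[...,2]>170)).astype(np.uint8)*roi
cs=[c for c in cv2.findContours(w,0,2)[0] if cv2.contourArea(c)>30]
for c in cs:
    q=cv2.minAreaRect(np.array([ray(C,p[0],.078)[:2] for p in c],np.float32));print("wood",q)
k=((hsv[...,2]<60)).astype(np.uint8);k[:160]=0;k[176:]=0;k[:,:265]=0;k[:,290:]=0
c=max(cv2.findContours(k,0,2)[0],key=cv2.contourArea)
print("knob",cv2.minAreaRect(np.array([ray(C,p[0],.114)[:2] for p in c],np.float32)))
save("pics/crop.png",im[115:242,190:302],4)
```

```text
board ((0.5423637628555298, -0.01798233389854431), (0.33810359239578247, 0.26924973726272583), 13.58267593383789) [[0.3463999927043915, 0.07320000231266022], [0.4097000062465668, -0.18850000202655792], [0.7383000254631042, -0.10909999907016754], [0.6751000285148621, 0.1526000052690506]]
wood ((0.4742836356163025, -0.026776500046253204), (0.024652663618326187, 0.11956371366977692), 13.130987167358398)
wood ((0.6732438206672668, 0.07091376185417175), (0.02507910132408142, 0.03913489356637001), 15.730896949768066)
wood ((0.6830921769142151, 0.012944094836711884), (0.01959305815398693, 0.052962083369493484), 13.789436340332031)
wood ((0.6994084119796753, -0.034761734306812286), (0.025579076260328293, 0.03832797333598137), 12.970623016357422)
knob ((0.5659326314926147, -0.11992120742797852), (0.01286250352859497, 0.04478944092988968), 1.4254947900772095)
```

View pics/crop.png

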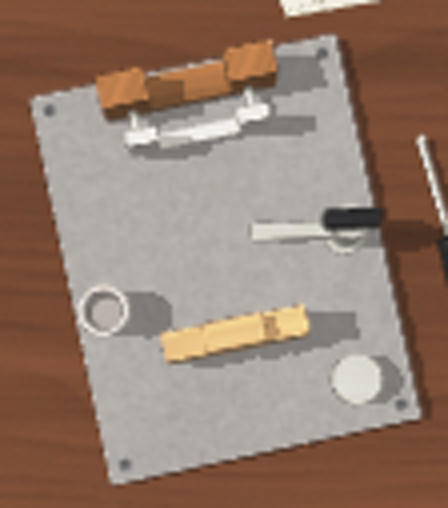

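The crop confirms the pale wooden piece in front of the finger. The knob bar already stands about 0.2 rad clockwise of the board's y axis, so I go above the knob.

Request:
{"fn": "jog_arm", "kwargs": {
  "targets": [
    [[0,0,0,0,0,-0.155,8.5],[0,0,0,0,0,-0.155,8.5],[0,0,0,0,0,-0.155,8.5],[0,0,0,0,0,-0.155,8.5],[0,0,0,0,0,-0.155,8.5],[0,0,0,0,0,-0.155,8.5],[0,0,0,0,0,-0.155,8.5],[0,0,0,0,0,-0.155,8.5]]
  ]
}}

```text
t: 1.1
position: [0.1823, -0.492, 0.2062]
eef_rot: [-3.141, -0.001, 1.6]
ft_force: [-0.0, -0.7, -0.2]
grip_width: 0.0849
finger_force: 0.0
```

Request:
{"fn": "jog_arm", "kwargs": {
  "targets": [
    [[3.6,3.9,0,0,0,0,8.5],[3.6,3.9,0,0,0,0,8.5],[3.6,3.9,0,0,0,0,8.5],[3.6,3.9,0,0,0,0,8.5],[3.6,3.9,0,0,0,0,8.5],[3.6,3.9,0,0,0,0,8.5],[3.6,3.9,0,0,0,0,8.5],[3.6,3.9,0,0,0,0,8.5],[3.6,3.9,0,0,0,0,8.5],[3.6,3.9,0,0,0,0,8.5]]
  ]
}}

```text
t: 2.35
position: [0.5645, -0.1215, 0.2063]
eef_rot: [-3.141, -0.0, 1.595]
ft_force: [1.5, -1.4, -0.1]
grip_width: 0.0852
finger_force: 0.0
```

Request:
{"fn": "jog_arm", "kwargs": {
  "targets": [
    [[0,0,0,0,0,0,8.5],[0,0,0,0,0,0,8.5]]
  ]
}}

```text
t: 2.6
position: [0.5633, -0.1229, 0.2061]
eef_rot: [-3.14, -0.0, 1.595]
ft_force: [-0.3, 0.5, -1.0]
grip_width: 0.085
finger_force: 0.0
```

Run:
```python
from h import *
st=get_state();print(st["position"],st["eef_rot"],st["ft_force"]);C=cam("wrist",st)
im=capture("wrist");np.save("w1",im);save("pics/w1.png",im,1.5)
print("knob pred",proj(C,(.566,-.12,.114)), C[2])
```

```text
[ 0.56325495 -0.12290802  0.20611894] [-3.14015364e+00 -4.77474708e-05  1.59539370e+00] [-0.3210941   0.5121771  -0.96846028]
knob pred [263.90425725 180.02964412] [ 0.56177921 -0.04503803  0.37369613]
```

View pics/w1.png

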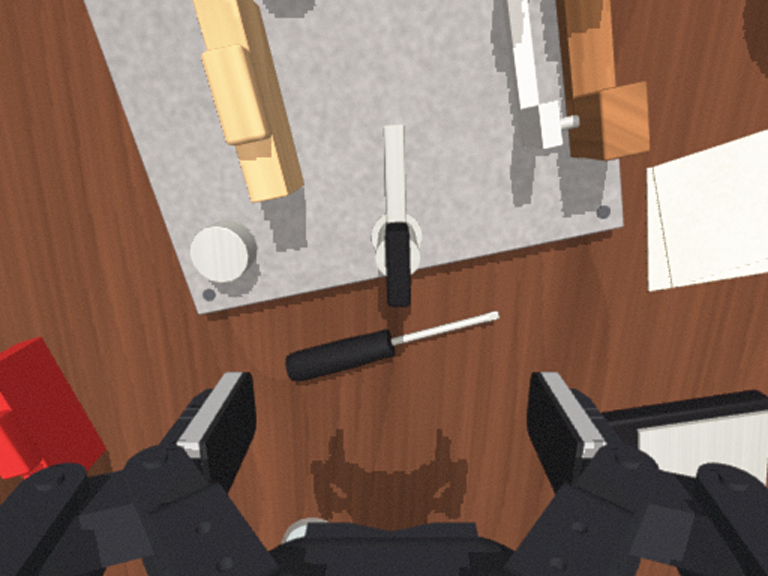

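Wrist view (1.5x): the bar top is centred at (398,265), within about 3 mm of the estimate, and the way down is free. The driver is below and clear. I descend and grip.

Request:
{"fn": "jog_arm", "kwargs": {
  "targets": [
    [[0.2,0.15,3,0,0,0,8.5],[0.2,0.15,3,0,0,0,8.5],[0,0,2.5,0,0,0,8.5],[0,0,2.5,0,0,0,8.5],[0,0,1.3,0,0,0,8.5],[0,0,0,0,0,0,8.5]]
  ]
}}

```text
t: 3.4
position: [0.5656, -0.1196, 0.0833]
eef_rot: [-3.14, -0.0, 1.594]
ft_force: [-0.5, 1.1, 0.9]
grip_width: 0.0853
finger_force: 0.0
```

Request:
{"fn": "jog_arm", "kwargs": {
  "targets": [
    [[0,0,0,0,0,0,0.8],[0,0,0,0,0,0,0.8],[0,0,0,0,0,0,0.8],[0,0,0,0,0,0,0.8],[0,0,0,0,0,0,0.8],[0,0,0,0,0,0,0.8],[0,0,0,0,0,0,0.8],[0,0,0,0,0,0,0.8]]
  ],
  "newtons": 35
}}

```text
t: 4.4
position: [0.5669, -0.1189, 0.0841]
eef_rot: [3.141, 0.0, 1.595]
ft_force: [0.6, 0.8, 5.3]
grip_width: 0.0124
finger_force: 36.4
```

Request:
{"fn": "jog_arm", "kwargs": {
  "targets": [
    [[0,0,0,0,0,0.14,0.8],[0,0,0,0,0,0.14,0.8],[0,0,0,0,0,0.14,0.8],[0,0,0,0,0,0.14,0.8],[0,0,0,0,0,0.14,0.8],[0,0,0,0,0,0.14,0.8],[0,0,0,0,0,0.14,0.8],[0,0,0,0,0,0.14,0.8],[0,0,0,0,0,0.14,0.8],[0,0,0,0,0,0.1,0.8]]
  ]
}}

```text
t: 5.65
position: [0.5674, -0.1193, 0.0842]
eef_rot: [3.14, -0.002, 0.231]
ft_force: [2.7, -0.2, 3.5]
grip_width: 0.0126
finger_force: 36.3
```

Request:
{"fn": "jog_arm", "kwargs": {
  "targets": [
    [[0,0,0,0,0,0,0.8],[0,0,0,0,0,0.04,0.8],[0,0,0,0,0,0,0.8],[0,0,0,0,0,0,0.8]]
  ]
}}

```text
t: 6.15
position: [0.5674, -0.1193, 0.0841]
eef_rot: [3.141, -0.002, 0.196]
ft_force: [4.4, -1.7, 4.6]
grip_width: 0.0124
finger_force: 36.4
```

```bash
python3 -c "
from h import *
print(get_state()['wrist_torque'],get_state()['eef_rot'])"
```

```text
[-0.36272468 -0.95144145  0.02375718] [ 3.14062949e+00 -1.56031933e-03  1.96107988e-01]
```

Request:
{"fn": "jog_arm", "kwargs": {
  "targets": [
    [[0,0,0,0,0,0,6],[0,0,0,0,0,0,6],[0,0,0,0,0,0,6],[0,0,0,0,0,0,6],[0,0,-4,0,0,0,6],[0,0,-4,0,0,0,6],[0,0,-4,0,0,0,6]]
  ]
}}

```text
t: 7.02
position: [0.5662, -0.1189, 0.2048]
eef_rot: [-3.141, 0.0, 0.195]
ft_force: [0.3, -0.1, 0.1]
grip_width: 0.0602
finger_force: 0.0
```

Request:
{"fn": "jog_arm", "kwargs": {
  "targets": [
    [[0,0,0,0,0,-0.16,6],[0,0,0,0,0,-0.16,6],[0,0,0,0,0,-0.16,6],[0,0,0,0,0,-0.16,6],[0,0,0,0,0,-0.16,6],[0,0,0,0,0,-0.16,6],[0,0,0,0,0,-0.16,6],[0,0,0,0,0,-0.16,6],[0,0,0,0,0,-0.16,6],[0,0,0,0,0,-0.16,6]]
  ]
}}

```text
t: 8.28
position: [0.5664, -0.1189, 0.2036]
eef_rot: [-3.141, -0.0, 1.8]
ft_force: [-1.0, 0.3, -0.1]
grip_width: 0.0602
finger_force: 0.0
```

Request:
{"fn": "jog_arm", "kwargs": {
  "targets": [
    [[2.8,-1.75,0,0,0,0,6],[2.8,-1.75,0,0,0,0,6],[2.8,-1.75,0,0,0,0,6],[2.7,-1.7,0,0,0,0,6],[0,0,0,0,0,0,6],[0,0,0,0,0,0,6]]
  ]
}}

```text
t: 9.02
position: [0.4744, -0.0263, 0.2039]
eef_rot: [3.141, 0.0, 1.795]
ft_force: [0.6, 0.3, -0.3]
grip_width: 0.0601
finger_force: 0.0
```

Run:
```python
from h import *
st=get_state();print(st["position"],st["eef_rot"],st["ft_force"]);C=cam("wrist",st)
im=capture("wrist");save("pics/w2.png",im,1.5)
hsv=cv2.cvtColor(im,cv2.COLOR_RGB2HSV)
w=((hsv[...,0]>12)&(hsv[...,0]<28)&(hsv[...,1]>60)&(hsv[...,2]>150)).astype(np.uint8)
for c in cv2.findContours(w,0,2)[0]:
    if cv2.contourArea(c)>400: print(cv2.boundingRect(c),cv2.minAreaRect(np.array([ray(C,p[0],.093)[:2] for p in c],np.float32)))
for p in((.4743,-.0268,.093),): print(proj(C,p)*1.5)
top=capture("top");save("pics/top1.png",top[115:242,190:302],4);np.save("top1",top)
```

```text
[ 0.47443751 -0.02630324  0.20386378] [3.14101227e+00 3.55350793e-04 1.79509245e+00] [ 0.55382337  0.26123868 -0.30199862]
(458, 210, 32, 37) ((0.6856895685195923, -0.03076384961605072), (0.024938350543379784, 0.03816281631588936), 13.41212272644043)
(448, 149, 27, 48) ((0.6506993174552917, 0.017529064789414406), (0.01765124499797821, 0.04419109970331192), 14.091837882995605)
(246, 107, 27, 125) ((0.4723389148712158, -0.022521108388900757), (0.023344021290540695, 0.11614201217889786), 13.250675201416016)
(478, 98, 34, 44) ((0.6617449522018433, 0.06880511343479156), (0.024886708706617355, 0.03641491010785103), 12.776890754699707)
[390.39871121 266.59420911]
```

View pics/w2.png

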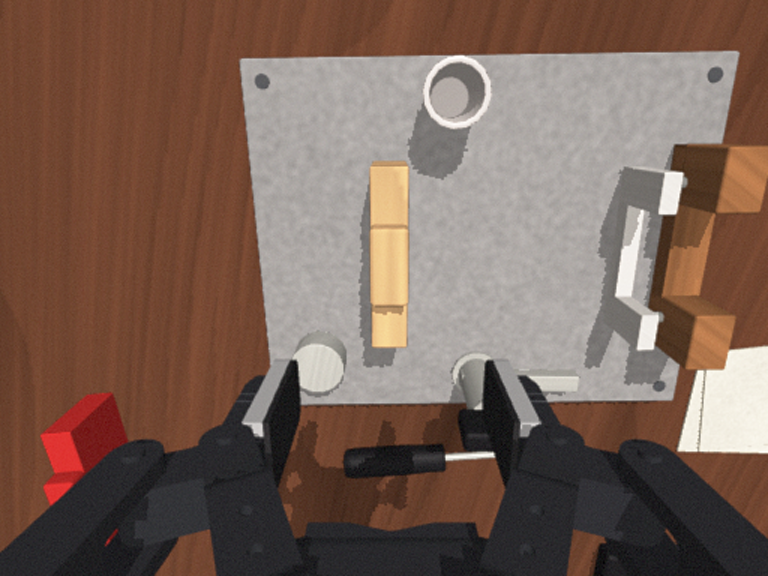

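The wrist view shows the finger along the board's +x at (550,383), so the clamp is clear. The end piece's raised middle is at (390,267), which matches the prediction. I square up, descend and grip.

Request:
{"fn": "jog_arm", "kwargs": {
  "targets": [
    [[0,0,3,0,0,-0.013,6],[0,0,3,0,0,0,6],[0,0,3,0,0,0,6],[0,0,2.4,0,0,0,6],[0,0,2,0,0,0,6],[0,0,2,0,0,0,6],[0,0,0,0,0,0,6]]
  ]
}}

```text
t: 10.0
position: [0.4732, -0.0266, 0.0481]
eef_rot: [-3.138, -0.001, 1.807]
ft_force: [0.1, 0.7, 0.9]
grip_width: 0.06
finger_force: 0.0
```

Request:
{"fn": "jog_arm", "kwargs": {
  "targets": [
    [[0,0,0,0,0,0,1.8],[0,0,0,0,0,0,1.8],[0,0,0,0,0,0,1.8],[0,0,0,0,0,0,1.8],[0,0,0,0,0,0,1.8],[0,0,0,0,0,0,1.8],[0,0,0,0,0,0,1.8]]
  ],
  "newtons": 45
}}

```text
t: 10.88
position: [0.4748, -0.0264, 0.0507]
eef_rot: [3.14, 0.001, 1.808]
ft_force: [-1.4, -0.7, 6.1]
grip_width: 0.0232
finger_force: 44.8
```

```bash
cat > b.py <<'E'
from h import *
st=get_state();a=.237;d=st["position"][:2]-np.array([.5424,-.018]);M=np.array([[np.cos(a),np.sin(a)],[-np.sin(a),np.cos(a)]])
print("board xy",M@d,"z",st["position"][2],"rot",st["eef_rot"],"F",M@st["ft_force"][:2],st["ft_force"][2],"grip",st["grip_width"],st["finger_force"],"T",st["wrist_torque"],st["t"])
E
python3 b.py
```

```text
board xy [-0.06770861  0.00768369] z 0.05072690825775136 rot [3.13993893e+00 1.07131296e-03 1.80766195e+00] F [-1.550074   -0.39151526] 6.147568788154114 grip 0.023196411304027238 44.83583859553569 T [-0.26993594  0.3256137   0.0100397 ] 10.875
```

Request:
{"fn": "jog_arm", "kwargs": {
  "targets": [
    [[0,0,-0.1,0,0,0,1.8],[-0.2,0.8,0,0,0,0,1.8],[-0.2,1.5,0,0,0,0,1.8],[-0.2,2,0,0,0,0,1.8],[-0.17,2,0,0,0,0,1.8],[0,2,0,0,0,0,1.8],[0,2,0,0,0,0,1.8],[0,2,0,0,0,0,1.8],[0,1.2,0,0,0,0,1.8],[0,0,0,0,0,0,1.8]]
  ]
}}

```text
t: 12.12
position: [0.6093, -0.0017, 0.0508]
eef_rot: [3.14, 0.0, 1.808]
ft_force: [0.9, 0.5, 2.8]
grip_width: 0.0229
finger_force: 44.7
```

```bash
python3 b.py
python3 - <<'E'
from h import *
st=get_state();im=capture("wrist");save("pics/w3.png",im,1.5)
C=cam("wrist",st);Ct=cam("top");top=capture("top");np.save("top2",top)
def B(x,y,z):
    a=.237;return(.5424+x*np.cos(a)-y*np.sin(a),-.018+x*np.sin(a)+y*np.cos(a),.018+z)
for y in(.06,-.06):print("plate arm end pred",y,proj(C,B(.1,y,.056))*1.5,"piece end",proj(C,B(.076,y,.06))*1.5)
E
```

```text
board xy [0.06890283 0.00016356] z 0.050753026286469924 rot [3.13986089e+00 3.64473485e-04 1.80815481e+00] F [1.00330235 0.28651489] 2.836318223256285 grip 0.02286482457908142 44.67838906122779 T [-0.0481451  -0.3267136  -0.03728828] 12.125
plate arm end pred 0.06 [494.21304264 194.37108724] piece end [415.19443936 196.18923808]
plate arm end pred -0.06 [473.32615205 514.38337837] piece end [410.38923175 522.80354833]
```

View pics/w3.png

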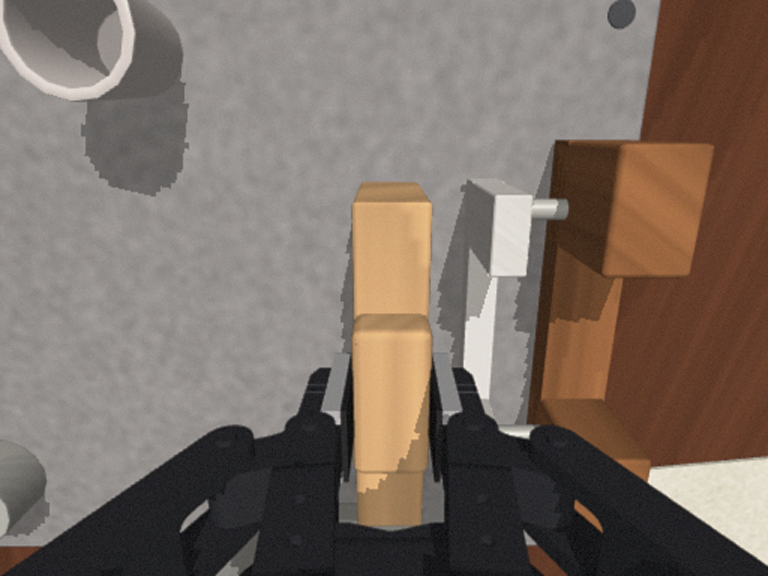

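The wrist view shows the piece's left end at (431,203) against the plate's end at (495,193), so the piece sits about 2.5 mm too far right. I correct by +0.25 cm and approach contact.

Request:
{"fn": "jog_arm", "kwargs": {
  "targets": [
    [[0.1,0.5,0,0,0,0,1.8],[0.15,0.6,0,0,0,0,1.8],[0,0.5,0,0,0,0,1.8],[0,0,0,0,0,0,1.8],[0,0,0,0,0,0,1.8]]
  ]
}}

```text
t: 12.85
position: [0.6216, 0.0041, 0.0508]
eef_rot: [-3.141, 0.0, 1.808]
ft_force: [-2.9, -1.5, 4.7]
grip_width: 0.0231
finger_force: 45.4
```

```bash
python3 b.py
```

```text
board xy [0.08216007 0.00284434] z 0.05081814967512856 rot [-3.14050343e+00  1.40310782e-04  1.80762333e+00] F [-3.15047338 -0.7805853 ] 4.734397863886411 grip 0.023071891577161 45.36683276295662 T [-0.25912465  0.58877575 -0.04140851] 12.85
```

Request:
{"fn": "jog_arm", "kwargs": {
  "targets": [
    [[0,0.3,0,0,0,0,1.8],[0,0.3,0,0,0,0,1.8],[0,0.2,0,0,0,0,1.8],[0,0,0,0,0,0,1.8],[0,0,0,0,0,0,1.8],[0,0,0,0,0,0,1.8]]
  ]
}}

```text
t: 13.6
position: [0.6284, 0.0057, 0.0508]
eef_rot: [-3.139, 0.0, 1.808]
ft_force: [-6.2, -2.1, 7.1]
grip_width: 0.0226
finger_force: 45.8
```

```bash
python3 b.py
```

```text
board xy [0.08917061 0.00288305] z 0.050821295111903454 rot [-3.13885623e+00  1.61246266e-04  1.80766173e+00] F [-6.46434077 -0.55431403] 7.129776378491948 grip 0.02264650157316526 45.84160566329956 T [-0.36808893  1.43611203  0.01333539] 13.6
```

Request:
{"fn": "jog_arm", "kwargs": {
  "targets": [
    [[0,0,-0.08,0,0,0,1.8],[0,0,-0.07,0,0,0,1.8],[0,0.2,0,0,0,0,1.8],[0,0,0,0,0,0,1.8],[0,0,0,0,0,0,1.8],[0,0,0,0,0,0,1.8]]
  ]
}}

```text
t: 14.35
position: [0.6314, 0.0066, 0.0518]
eef_rot: [-3.141, -0.0, 1.808]
ft_force: [-3.3, -0.9, -4.2]
grip_width: 0.0231
finger_force: 44.1
```

```bash
python3 b.py
```

```text
board xy [0.09228712 0.00302464] z 0.05182537909647448 rot [-3.14061762e+00 -2.66358673e-04  1.80788346e+00] F [-3.40144604 -0.1084209 ] -4.173479575131571 grip 0.02309116977796809 44.09639149904251 T [-0.32907779  0.86643689  0.26297691] 14.35
```

Request:
{"fn": "jog_arm", "kwargs": {
  "targets": [
    [[0,0.2,0,0,0,0,1.8],[0,0.2,0,0,0,0,1.8],[0,0,0,0,0,0,1.8],[0,0,0,0,0,0,1.8],[0,0,0,0,0,0,1.8]]
  ]
}}

```text
t: 14.98
position: [0.6346, 0.0073, 0.0519]
eef_rot: [-3.139, -0.0, 1.808]
ft_force: [-6.7, -2.4, -3.3]
grip_width: 0.023
finger_force: 44.4
```

```bash
python3 b.py
python3 - <<'E'
from h import *
st=get_state();im=capture("wrist");save("pics/w4.png",im,1.5)
E
```

```text
board xy [0.09551748 0.00294822] z 0.051851244135290755 rot [-3.13927863e+00 -5.80359079e-05  1.80803486e+00] F [-7.0880039  -0.77912496] -3.285716427194102 grip 0.023021058974973283 44.35375079512596 T [-0.54318396  1.54611664  0.33016657] 14.975
```

View pics/w4.png

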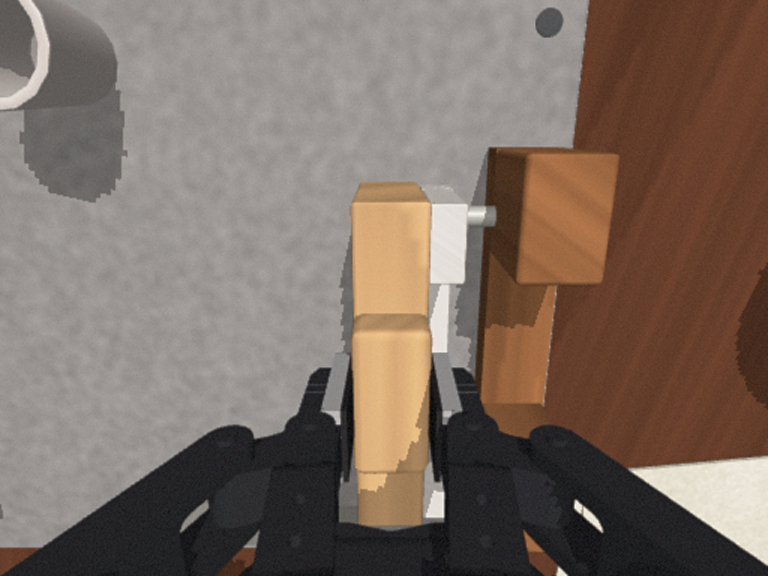

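The piece is on the plate with its ends level (rows 203 and 202). Force and travel agree at about 7 N and 7.5 mm, so I press on to 12.

Request:
{"fn": "jog_arm", "kwargs": {
  "targets": [
    [[0,0.2,0.05,0,0,0,1.8],[0,0.2,0,0,0,0,1.8],[0,0.15,0,0,0,0,1.8],[0,0,0,0,0,0,1.8],[0,0,0,0,0,0,1.8],[0,0,0,0,0,0,1.8],[0,0,0,0,0,0,1.8],[0,0,0,0,0,0,1.8]]
  ]
}}

```text
t: 16.02
position: [0.6388, 0.0083, 0.0516]
eef_rot: [-3.138, 0.0, 1.808]
ft_force: [-11.6, -4.0, 0.3]
grip_width: 0.0233
finger_force: 44.9
```

```bash
python3 b.py
python3 - <<'E'
from h import *
im=capture("wrist");save("pics/w5.png",im,1.5)
E
```

```text
board xy [0.09990732 0.00291279] z 0.05159473544897851 rot [-3.13754235e+00  1.92503799e-05  1.80799161e+00] F [-12.17769493  -1.16403871] 0.2655714024703934 grip 0.023297516435054393 44.896010756492615 T [-0.62060752  2.41350605  0.49047194] 16.025
```

View pics/w5.png

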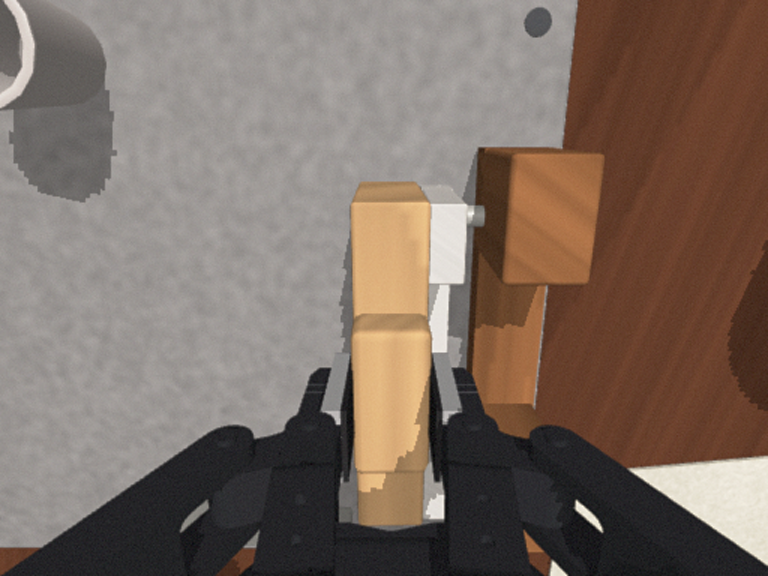

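The piece is flush and level with the plate. The push reads 12.2 N, the travel is about 11.9 mm and the pose is square, so I hand in while holding.

Request:
{"fn": "jog_arm", "kwargs": {
  "targets": [
    [[0,0,0,0,0,0,1.8],[0,0,0,0,0,0,1.8],[0,0,0,0,0,0,1.8],[0,0,0,0,0,0,1.8]]
  ]
}}

```text
t: 16.58
position: [0.6388, 0.0083, 0.0516]
eef_rot: [-3.138, -0.0, 1.808]
ft_force: [-11.3, -2.9, 0.9]
grip_width: 0.0229
finger_force: 44.9
```

```bash
python3 b.py; python3 -c "
from cell import job
print(job.finish_job())"
```

```text
board xy [0.09987789 0.00291311] z 0.051579023955001614 rot [-3.13750325e+00 -3.72335541e-05  1.80795576e+00] F [-11.71140842  -0.17585123] 0.860985021624552 grip 0.02291837228025781 44.89502549171448 T [-0.60104968  2.37989122  0.44881423] 16.575
the job is handed in; nothing more can be done
None
```

The knob is turned to its stop, and the end piece is held upright, square and centred on the sprung plate with a push of about 12 N (plate about 12 mm in); the job was handed in at 16.6 s while still gripping, and its verdict was not shown.

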